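Sift the steel balls out of the wooden ones

ROBOT

A 7-joint arm with a two-finger parallel gripper is mounted at the origin on the work surface. World frame = base frame: x ahead of the robot, y to its left, z up, the work surface at z = 0. Lengths are in m, angles in rad, forces in N, time in s.
With the tool pointing down it reaches from about 0.425 to 0.875 m from the base axis. Payload 8.4 kg.
Tool frame: the origin (TCP) lies between the finger pads; the fingertips stand 17 mm ahead of it and the grasp point (between the pads) lies 2 mm behind it; z points along the fingers, y is the line along which they close (so a half turn about z gives the same grasp; the last joint's range is limited). The gripper opens to 85 mm and grips with 20 to 120 N. Pads are 22 mm wide; open, the fingers measure 114 mm over their backs; the gripper's body (76 mm by 85 mm) begins 54 mm behind the grasp point. The pads swing forward as they close: fully open they stand 13 mm farther back than shut.
Start: joints at [1.005, 0.333, 0.04, 1.465, -0.013, 1.343, -0.059], TCP at [0.292, -0.58, 0.21] pointing down, gripper open.
Joint ranges: [-2.58, 2.58], [-0.38, 2.09], [-1.3, 1.39], [0.25, 2.4], [-1.5, 4.64], [0.08, 2.09], [-2.65, 2.65]. Speed limits (rad/s): [2.22, 2.22, 2.79, 2.79, 3.14, 3.14, 3.14].

INTERFACE

Orientations are given as a rotation vector (axis times angle).
In Python, from plant import manip, imaging gives the robot as it stands.
- The arm moves only by the tool move_arm, never from a script. Its argument "commands" is a list that holds one entry, the list of rows, each a list of 7 numbers: the shift along the tool's x, y, z in mm, then the turn, a rotation vector about the tool's x, y, z in rad, then the opening, from 0 (shut) to 1 (fully open). In form: [[[x, y, z, wx, wy, wz, gripper], ...]]. A call has exactly 10 rows; each row shifts and turns the commanded pose from where the row before left it, along the tool's axes as they then stand; what a row does not reach is not made up. A row lasts 1/12 s, in which the tool goes at most 41.7 mm and 7.16 degrees, less where a joint would pass 70% of its speed; a pose out of reach is approached as far as the arm can. A call with a gripper value outside its range is refused whole. The fingers move at their own pace and stop on an object; "force" is the grip in N (left out, the last holds). Time passes only in rows, so rows that do not move let the fingers close, or fill a call up. It gives the time, the measured TCP pose, the force, the opening and the grip force at its end, in the units of the state.
- manip.sense(): the state, without advancing time (a new reading comes with each control period).
- imaging.camera(name): name is "scene" or "top"; returns a dict with "pixels" (480x640x3 uint8, red, green, blue), "camera_matrix" (3x3 intrinsics, pixels), "dist_coeffs" ([k1, k2, p1, p2, k3] as OpenCV has them; the pictures are not rectified), "cam_to_world" (4x4, takes a point from camera to world coordinates). Camera axes: x right, y up, looking along -z (the intrinsics and any distortion apply to the point x, -y, -z); pixel columns grow to the right and rows downward; lengths in m; the calibration is good to about 2 mm. A picture is of the moment at which its call begins. There is no depth.
- manip.sign_off(): hands the job in; it is judged then, once.
The state is a dict: "time": time; "joint_pos": joint angles; "joint_velocities": joint speeds; "joint_torque": joint torques, N m; "eef_pos": TCP position; "ee_rot": TCP orientation; "contact_force": force on the tool from outside, world axes, zero at the start; "moment": the same for the moment, N m; "gripper_width": finger opening in m; "grip_force": force on a finger pad.
Only numpy, scipy, OpenCV 4.12 (cv2) and the standard library are available. Lean on these libraries where they do the work, as an engineer would, in place of code of your own. Each camera call takes 0.05 s, during which the arm holds its last target. There are 200 camera calls.

TASK

Hold the sieve by its green handle and, with it standing on the rails of the catch box, slide it gently against the blue sprung stop, then gently against the red one, and shake it side to side between the stops until every small steel ball has fallen into the box and only the large wooden balls are left in it; never ram the stops or press hard. Then carry the sieve with the large balls over to the white tray, set it gently down flat in it and let go. Leave everything else on the desk alone.

Things in the scene. Friction and masses are not known exactly. Their poses are not given: they have to be found in the camera images.
- sieve: Hand sieve: open wooden frame 116 (own x) x 146 (own y) x 36 mm high, walls 8 mm; bottom of four pairs of steel wires along x, 18 mm gaps between the pairs. A green bar over the middle is its handle. About 0.33 to 0.55 kg. Origin: centre of its underside, z up. It starts standing on the catch box's rails, its axes along the box's
- handle (a point): Centre of the sieve's green handle bar: the bar is 116 mm long along the sieve's x, 14 mm wide (y), 16 mm high, with free space of 30 mm below it and no obstacle above; centre 78 mm above the sieve's underside, right over the sieve's middle
- box: Wooden catch box fixed to the table, 130 (own x) x 320 (own y) x 60 mm high, open on top, inner floor 6 mm up. Origin: centre of its underside. Its two long walls are rails along its y; the sieve stands on them and slides along y between guide lips 12 mm high, 4 mm clear each side. At most 25 N may act between the sieve and the box with its stops
- rails (a point): Midpoint between the rails' tops, 60 mm above the table; the polished rails bear the sieve without sinking; pressed, they give on springs, 3 N per mm, up to 8 mm. A stop, up to 36 mm higher than the rails, is clamped at each end at a place NOT reported: from the start the sieve slides freely 8 to 46 mm each way until its side wall meets the stop's pad, differently at each end: feel for it
- blue_stop (a joint): Compression (m) of the blue stop's pad, at the box's +y end: 0 free, grows as the sieve presses it towards +y; spring 2 N per mm, solid at 0.014. 3 mm or more is a proper knock; 8 mm is plenty
- red_stop (a joint): The same for the red stop at the box's -y end, pressed towards -y
- tray: Shallow white parking tray fixed to the table, outer 148 (own x) x 178 (own y) x 18 mm high, walls and floor 5 mm, so the sieve fits in with 11 mm to spare all round with its x along the tray's x (either way round). Origin: centre of its underside
- small0_center (a point): Centre of a small bright steel ball, 14 mm diameter, 11 g; it starts perched on one pair of wires of the sieve (centre 12.5 mm above the sieve's underside) and rolls off its perch when the sieve is jerked along y with more than about 3.5 m/s2, then drops through an 18 mm gap
- small1_center (a point): Centre of a small bright steel ball, 14 mm diameter, 11 g, as small0
- small2_center (a point): Centre of a small bright steel ball, 14 mm diameter, 11 g, as small0
- small3_center (a point): Centre of a small bright steel ball, 14 mm diameter, 11 g, as small0
- large0_center (a point): Centre of a large red wooden ball, 30 mm diameter, 14 g; too big for the gaps
- large1_center (a point): Centre of a large red wooden ball, 30 mm diameter, 14 g; too big for the gaps
- large2_center (a point): Centre of a large red wooden ball, 30 mm diameter, 14 g; too big for the gaps
- brush_pot: Bystander: blue ceramic pot of brushes, 76 mm wide, 200 mm tall with the brushes; origin under its centre
- glue: Bystander: white glue bottle with an orange cap, 56 mm wide, 130 mm tall; origin under its centre
- paint_jar: Bystander: yellow paint jar, 64 mm wide, 75 mm tall; origin under its centre
- tin: Bystander: closed metal tin, 114 x 164 x 62 mm; origin under its centre
- plaster: Bystander: rounded white plaster form, 100 mm wide, 78 mm tall; origin under its centre
- spatula: Bystander: spatula lying on the table along its own x, handle to -x, about 250 mm long
Things that resemble listed ones, but are neither listed nor needed, are in the scene too. Of the things that look like the tray, take the one that is nearest to the robot's base at the start.

How it is judged:
On the way, in this order (a step that is already met when the one before it is completed fails the run):
1. the sieve, standing on the rails, presses the blue stop in by at least 2.5 mm (value of joint blue_stop above 0.0025 m and z of sieve in the frame of box between 0.053 and 0.064 m).
2. the sieve, standing on the rails, presses the red stop in by at least 2.5 mm (value of joint red_stop above 0.0025 m and z of sieve in the frame of box between 0.053 and 0.064 m).
At the end, for the whole second after the job is handed in: All four small steel balls lie inside the catch box, all three large balls lie in the sieve, and the sieve stands flat in the white tray (its middle within 20 mm of the tray's, underside on the tray's floor, tilt under 0.05 rad), released and at rest (x of small0_center in the frame of box between -0.056 and 0.056 m and y of small0_center in the frame of box between -0.157 and 0.157 m and z of small0_center in the frame of box between 0 and 0.035 m and x of small1_center in the frame of box between -0.056 and 0.056 m and y of small1_center in the frame of box between -0.157 and 0.157 m and z of small1_center in the frame of box between 0 and 0.035 m and x of small2_center in the frame of box between -0.056 and 0.056 m and y of small2_center in the frame of box between -0.157 and 0.157 m and z of small2_center in the frame of box between 0 and 0.035 m and x of small3_center in the frame of box between -0.056 and 0.056 m and y of small3_center in the frame of box between -0.157 and 0.157 m and z of small3_center in the frame of box between 0 and 0.035 m and x of large0_center in the frame of sieve between -0.05 and 0.05 m and y of large0_center in the frame of sieve between -0.065 and 0.065 m and z of large0_center in the frame of sieve between 0 and 0.036 m and x of large1_center in the frame of sieve between -0.05 and 0.05 m and y of large1_center in the frame of sieve between -0.065 and 0.065 m and z of large1_center in the frame of sieve between 0 and 0.036 m and x of large2_center in the frame of sieve between -0.05 and 0.05 m and y of large2_center in the frame of sieve between -0.065 and 0.065 m and z of large2_center in the frame of sieve between 0 and 0.036 m and horizontal distance between sieve and tray below 0.02 m and z of sieve in the frame of tray below 0.009 m and angle between sieve's own z axis and vertical below 0.05 rad and linear speed of sieve below 0.02 m/s and contact force between the fingers and sieve below 0.1 N); the robot touches nothing.
It fails at once if more than 25 N between the sieve and the catch box with its stops (contact force between sieve and box above 25 N).
It fails at once if the sieve is dropped or slammed into the tray: faster than 0.4 m/s within 40 mm above it (horizontal distance between sieve and tray below 0.06 m and z of sieve in the frame of tray below 0.045 m and linear speed of sieve above 0.4 m/s).
It fails at once if a bystander is pushed more than 20 mm (distance of any of brush_pot, glue, paint_jar, tin, plaster, spatula from where it was at the start of the episode above 0.02 m).
It also fails if it takes over 58 s, if anything falls off the work surface, if the arm or the gripper's body presses on something with over 40 N, if the wrist force passes 120 N, or if a joint passes its speed limit or range.

## Working session

There is one attempt and no reset: what is moved stays moved. The work goes in short steps, Python scripts to look and compute and a tool call to move; the robot and the scene stay as the last step left them, time stands still between calls to the robot, and variables do not carry over. Pictures are saved under pics/ and viewed, at most 10 in all, crops included, and the job is handed in when it is done.

Besides the shell and the picture viewer there is one more tool, called after "Emit:" as a command line: name --argument value ..., lists and objects as JSON in quotes. move_arm: Moves the arm, as the interface text tells. Its arguments: {"type":"object","properties":{"commands":{"type":"array"},"force":{"type":"number"}},"required":["commands"]}

```bash
mkdir -p pics; cat > h.py <<'E'
import numpy as np, cv2
from plant import manip, imaging
def grab(name,fn=None):
    c=imaging.camera(name)
    if fn: cv2.imwrite(fn,c["pixels"][:,:,::-1])
    return c
def ray(c,u,v,z):
    p=cv2.undistortPoints(np.array([[[u,v]]],float),np.array(c["camera_matrix"]),np.array(c["dist_coeffs"]))[0,0]
    T=np.array(c["cam_to_world"]); d=T[:3,:3]@np.array([p[0],-p[1],-1]); o=T[:3,3]
    return o+d*(z-o[2])/d[2]
def proj(c,P):
    T=np.array(c["cam_to_world"]); q=(np.atleast_2d(P)-T[:3,3])@T[:3,:3]
    q=q*[1,-1,-1]
    return cv2.projectPoints(q.reshape(-1,1,3),np.zeros(3),np.zeros(3),np.array(c["camera_matrix"]),np.array(c["dist_coeffs"]))[0][:,0]
E
python3 - <<'E'
from h import *
import pickle
a=grab("top","pics/top0.png");b=grab("scene","pics/scene0.png")
pickle.dump((a,b),open("c0.pkl","wb"))
for c in(a,b): print(np.round(c["cam_to_world"],3),np.round(c["camera_matrix"],0),c["dist_coeffs"])
print(manip.sense())
E
```

```text
[[-0.021  0.982 -0.19   0.36 ]
 [-1.    -0.02   0.008  0.077]
 [ 0.004  0.19   0.982  1.4  ]
 [ 0.     0.     0.     1.   ]] [[519.   0. 321.]
 [  0. 519. 238.]
 [  0.   0.   1.]] [0.04797941 0.         0.         0.         0.        ]
[[ 0.862 -0.362  0.355  1.234]
 [ 0.507  0.636 -0.582 -0.978]
 [-0.015  0.682  0.732  1.42 ]
 [ 0.     0.     0.     1.   ]] [[546.   0. 312.]
 [  0. 546. 241.]
 [  0.   0.   1.]] [-0.06785225  0.          0.          0.          0.        ]
{'time': 0.1, 'joint_pos': array([ 1.00476235,  0.33385709,  0.03984939,  1.46618469, -0.01339673,
        1.34332594, -0.05854513]), 'joint_velocities': array([-5.22633137e-05, -1.74328952e-03, -3.42844811e-04, -3.21420973e-03,
        3.16192938e-04,  2.21808502e-04,  3.74543995e-04]), 'joint_torque': array([ 6.22120438e-03, -6.60013318e+01,  1.37142979e+00, -4.06466389e+01,
        1.71268301e-02,  9.03748325e-03, -5.80304982e-05]), 'eef_pos': array([ 0.29232186, -0.58004757,  0.20919811]), 'ee_rot': array([-3.05500750e+00, -7.26269420e-01,  6.94283347e-04]), 'contact_force': array([-0.52268857,  0.70032403,  0.01568096]), 'moment': array([ 0.02296298,  0.04832992, -0.00649556]), 'grip_force': 0.0, 'gripper_width': 0.08544036098076775}
```

View pics/top0.png

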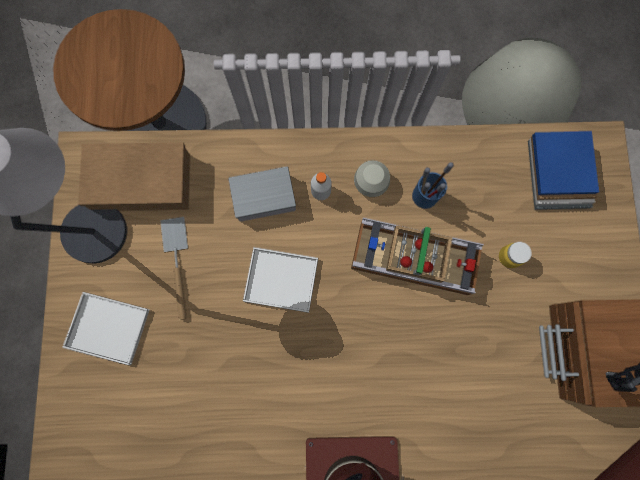

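View pics/scene0.png

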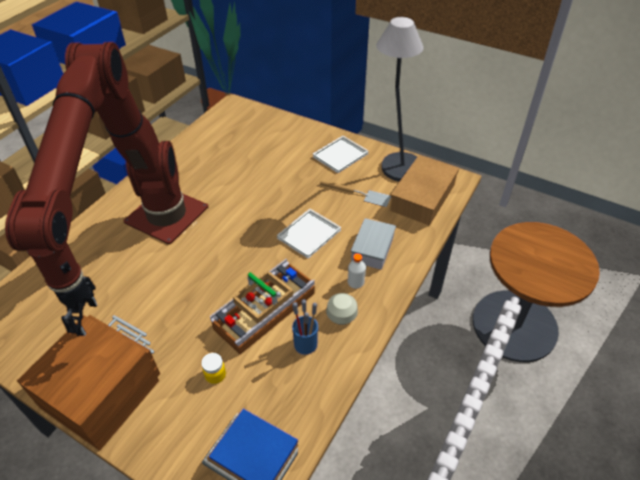

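The top view shows the catch box at (417,257), with the blue stop on the left (375,243), the red stop at (468,266) and the handle at (425,250). There are two tray candidates: A at (282,280) and B at (106,329). The base is near (352,480), so A fits "nearest". I'll check this in one enlarged crop.

```bash
python3 - <<'E'
from h import *
import pickle
a,b=pickle.load(open("c0.pkl","rb"))
im=a["pixels"][:,:,::-1][205:325,235:500]
cv2.imwrite("pics/crop0.png",cv2.resize(im,None,fx=3,fy=3,interpolation=cv2.INTER_CUBIC))
for n,u,v in(("A",282,280),("B",106,329)): p=ray(a,u,v,.005);print(n,p,np.hypot(*p[:2]))
E
```

```text
A [0.5174815  0.17265319 0.005     ] 0.5455238081736444
B [0.39908584 0.63381637 0.005     ] 0.7489944566906349
```

View pics/crop0.png

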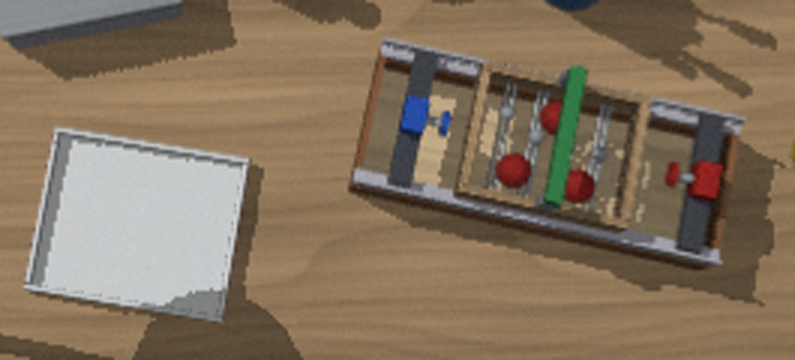

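```bash
cat > m.py <<'E'
from h import *
import pickle
from scipy.optimize import least_squares
a,b=pickle.load(open("c0.pkl","rb"))
def fit(c,uv,loc,x0):
    loc=np.array(loc,float)
    def f(x):
        cs,s=np.cos(x[2]),np.sin(x[2]); P=loc.copy(); P[:,:2]=loc[:,:2]@np.array([[cs,s],[-s,cs]])+x[:2]
        return (proj(c,P)-uv).ravel()
    r=least_squares(f,x0); return r.x,np.abs(r.fun).max()
def corners(w,l,z): return [[w/2,l/2,z],[w/2,-l/2,z],[-w/2,-l/2,z],[-w/2,l/2,z]]
crop=lambda L: (np.array(L,float)-1)/3+[235,205]
if __name__=="__main__":
    print("tray",fit(a,crop([(57,129),(249,158),(221,320),(25,288)]),corners(.148,.178,.018),[.5,.17,-.2]))
    for z in(.060,.072): print("box",fit(a,crop([(383,40),(744,119),(718,264),(351,188)]),corners(.130,.320,z),[.55,-.1,-.2]))
    print("handle",fit(a,crop([(576,68),(553,205)]),[[.058,0,.146],[-.058,0,.146]],[.55,-.1,-.2]))
    for c in(a,b):
        h=cv2.cvtColor(c["pixels"],cv2.COLOR_RGB2HSV); m=cv2.inRange(h,(50,120,50),(75,255,255))
        n,l,st,ce=cv2.connectedComponentsWithStats(m)
        for i in range(1,n):
            if st[i,4]>60: print(st[i],ce[i],ray(c,*ce[i],.140))
E
python3 m.py
```

```text
tray (array([ 0.51896837,  0.17525267, -0.18273671]), np.float64(0.9735084470063384))
box (array([ 0.5688907 , -0.18473543, -0.23619011]), np.float64(0.9842840268284476))
box (array([ 0.56708218, -0.18235868, -0.23600396]), np.float64(0.8953447345135714))
handle (array([ 0.56835559, -0.18239507, -0.22123562]), np.float64(0.05520393284442093))
[417 227  13  46 247] [423.1902834  249.55870445] [ 0.57036335 -0.18451756  0.14      ]
[248 273  28  24 172] [261.5755814  284.09302326] [ 0.56995409 -0.18470946  0.14      ]
```

Tray A (crop centre about (138,222)) is confirmed: it is white, shallow, and 0.55 m from the base against 0.75 m for B. The handle measures (0.569,-0.184) from both cameras, and the box yaw is about -0.235. Moving over to it now.

Emit:
move_arm --commands '[[[34, -18, 0, 0, 0, 0, 1], [34, -18, 0, 0, 0, 0, 1], [34, -18, 0, 0, 0, 0, 1], [34, -18, 0, 0, 0, 0, 1], [34, -18, 0, 0, 0, 0, 1], [34, -18, 0, 0, 0, 0, 1], [34, -18, 0, 0, 0, 0, 1], [34, -18, 0, 0, 0, 0, 1], [34, -18, 0, 0, 0, 0, 1], [34, -18, 0, 0, 0, 0, 1]]]' --force 60

```text
time: 0.93
eef_pos: [0.5157, -0.2649, 0.2098]
ee_rot: [-3.056, -0.726, 0.001]
contact_force: [1.0, -0.7, -0.4]
gripper_width: 0.0853
grip_force: 0.0
```

Emit:
move_arm --commands '[[[0, 0, 0, 0, 0, 0.117, 1], [0, 0, 0, 0, 0, 0.117, 1], [0, 0, 0, 0, 0, 0.117, 1], [0, 0, 0, 0, 0, 0.117, 1], [0, 0, 0, 0, 0, 0.117, 1], [0, 0, 0, 0, 0, 0.117, 1], [0, 0, 0, 0, 0, 0, 1], [0, 0, 0, 0, 0, 0, 1], [0, 0, 0, 0, 0, 0, 1], [0, 0, 0, 0, 0, 0, 1]]]'

```text
time: 1.77
eef_pos: [0.5151, -0.2667, 0.2099]
ee_rot: [-3.12, 0.364, 0.0]
contact_force: [0.6, -0.1, -0.1]
gripper_width: 0.0852
grip_force: 0.0
```

```bash
cat >> h.py <<'E'
from scipy.spatial.transform import Rotation as R
def todo(x,y,z,yaw):
    s=manip.sense(); M=R.from_rotvec(s["ee_rot"])
    D=R.from_euler("ZX",[yaw,np.pi])
    print("t",s["time"],"pos",s["eef_pos"].round(4),"F",s["contact_force"].round(2),"w",s["gripper_width"],"move mm",(M.inv().apply(np.array([x,y,z])-s["eef_pos"])*1e3).round(1),"turn",(M.inv()*D).as_rotvec().round(4))
E
python3 -c "
from h import *
todo(.569,-.1840,.136,-.235)"
```

```text
t 1.7667 pos [ 0.5151 -0.2667  0.2099] F [ 0.62 -0.08 -0.09] w 0.08523350539477091 move mm [ 33.5 -92.9  73.9] turn [-0.0001  0.0002  0.0026]
```

Emit:
move_arm --commands '[[[6, -15.5, 0, 0, 0, 0, 1], [6, -15.5, 0, 0, 0, 0, 1], [6, -15.5, 0, 0, 0, 0, 1], [6, -15.5, 0, 0, 0, 0, 1], [5, -15.5, 0, 0, 0, 0, 1], [4.5, -15.4, 0, 0, 0, 0.0026, 1], [0, 0, 15, 0, 0, 0, 1], [0, 0, 10, 0, 0, 0, 1], [0, 0, 5, 0, 0, 0, 1], [0, 0, 0, 0, 0, 0, 1]]]'

```text
time: 2.6
eef_pos: [0.5681, -0.1848, 0.1783]
ee_rot: [-3.119, 0.373, 0.005]
contact_force: [-0.9, -0.3, 0.4]
gripper_width: 0.085
grip_force: 0.0
```

```bash
python3 - <<'E'
from h import *
todo(.569,-.1840,.136,-.235)
a=grab("top");b=grab("scene")
A=cv2.resize(a["pixels"][205:325,340:500],(560,420),interpolation=2);B=cv2.resize(b["pixels"][220:360,200:330],(230,248),interpolation=2)
im=np.zeros((420,790,3),np.uint8);im[:,:560]=A;im[:248,560:]=B
cv2.imwrite("pics/pre.png",im[:,:,::-1])
E
```

```text
t 2.6 pos [ 0.5681 -0.1848  0.1783] F [-0.87 -0.26  0.41] w 0.08504821103176118 move mm [ 0.8 -1.  42.3] turn [ 0.0002  0.0029 -0.0031]
```

View pics/pre.png

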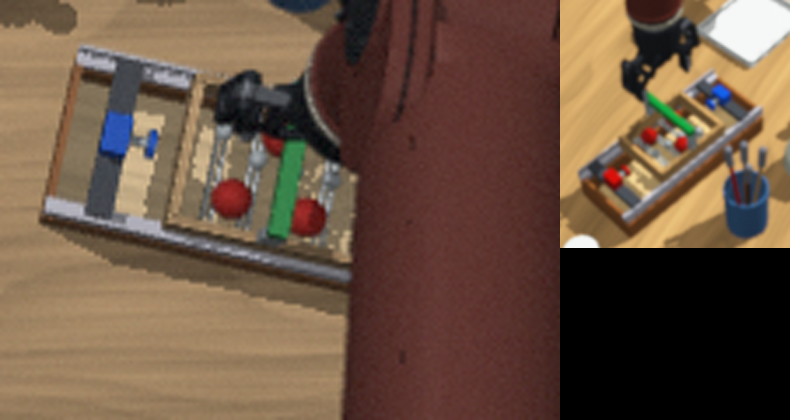

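The gripper straddles the green handle, whose bar is at (285,190) in the crop. Now I'll descend and close.

Emit:
move_arm --commands '[[[0, 0, 8, 0, 0, 0, 1], [0, 0, 8, 0, 0, 0, 1], [0, 0, 8, 0, 0, 0, 1], [0, 0, 8, 0, 0, 0, 1], [0, 0, 6, 0, 0, 0, 1], [0, 0, 4, 0, 0, 0, 1], [0, 0, 0, 0, 0, 0, 1], [0, 0, 0, 0, 0, 0, 0.5], [0, 0, 0, 0, 0, 0, 0.3], [0, 0, 0, 0, 0, 0, 0.2]]]'

```text
time: 3.53
eef_pos: [0.5697, -0.1842, 0.1385]
ee_rot: [3.119, -0.373, 0.001]
contact_force: [-0.6, 0.2, -0.5]
gripper_width: 0.0515
grip_force: 0.0
```

Emit:
move_arm --commands '[[[0, 0, 0, 0, 0, 0, 0.15], [0, 0, 0, 0, 0, 0, 0.1], [0, 0, 0, 0, 0, 0, 0.05], [0, 0, 0, 0, 0, 0, 0], [0, 0, 0, 0, 0, 0, 0], [0, 0, 0, 0, 0, 0, 0], [0, 0, 0, 0, 0, 0, 0], [0, 0, 0, 0, 0, 0, 0], [0, 0, 0, 0, 0, 0, 0], [0, 0, 0, 0, 0, 0, 0]]]'

```text
time: 4.37
eef_pos: [0.5693, -0.1842, 0.138]
ee_rot: [-3.119, 0.373, 0.0]
contact_force: [-0.3, 0.3, 0.6]
gripper_width: -0.0001
grip_force: 0.0
```

```bash
python3 -c "
from h import *
todo(.569,-.1840,.136,-.235); print(manip.sense()['grip_force'])"
```

```text
t 4.3667 pos [ 0.5693 -0.1842  0.138 ] F [-0.32  0.26  0.62] w -0.00010948732009079113 move mm [-0.4 -0.1  2. ] turn [-0.      0.     -0.0028]
0.0
```

The gripper shut on nothing, so I'll look.

```bash
python3 - <<'E'
from h import *
a=grab("top");b=grab("scene")
A=cv2.resize(a["pixels"][215:305,340:500],(480,270),interpolation=2);B=cv2.resize(b["pixels"][225:345,200:320],(480,480),interpolation=2)
im=np.zeros((480,800,3),np.uint8);im[:,320:]=B;im[:180,:320]=cv2.resize(A,(320,180))
cv2.imwrite("pics/miss.png",im[:,:,::-1])
for c in(a,b):
    h=cv2.cvtColor(c["pixels"],cv2.COLOR_RGB2HSV); m=cv2.inRange(h,(50,120,50),(75,255,255))
    n,l,st,ce=cv2.connectedComponentsWithStats(m)
    for i in range(1,n):
        if st[i,4]>20: print(st[i],ce[i],ray(c,*ce[i],.140))
s=manip.sense()["eef_pos"]
print("tcp in scene",proj(b,s),proj(b,s-[0,0,.017]))
E
```

```text
[417 252   9  21 110] [420.72727273 262.38181818] [ 0.53866077 -0.17661856  0.14      ]
[250 276  26  21 144] [263.06944444 285.47916667] [ 0.57680127 -0.18687049  0.14      ]
tcp in scene [[261.56586751 284.3044796 ]] [[262.03321878 287.81085743]]
```

View pics/miss.png

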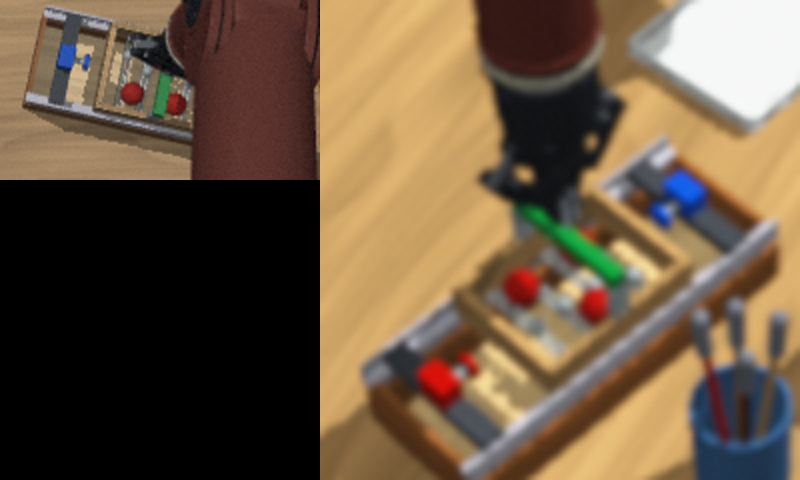

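```bash
python3 - <<'E'
from h import *
s=manip.sense(); p=s["eef_pos"]; M=R.from_rotvec(s["ee_rot"]).as_matrix()
print(s["joint_pos"].round(3),s["eef_pos"],s["gripper_width"])
out=[]
for n in("top","scene"):
    c=grab(n); q=proj(c,p)[0]; u0,v0=int(q[0])-30,int(q[1])-40
    k=8 if n=="top" else 8
    w,h=(50,70)
    u0,v0=int(q[0])-25,int(q[1])-40
    im=cv2.resize(c["pixels"][v0:v0+h,u0:u0+w],None,fx=k,fy=k,interpolation=cv2.INTER_CUBIC)[:,:,::-1].copy()
    pts=[p,p+M[:,2]*.017,p-M[:,2]*.056,p+M[:,0]*.05,p-M[:,0]*.05]
    for X,col in zip(pts,((255,255,0),(255,0,255),(0,255,255),(0,128,255),(255,255,255))):
        z=((proj(c,X)[0]-[u0,v0]+.5)*k).astype(int); cv2.circle(im,tuple(int(t) for t in z),4,col,2)
    out.append(im)
cv2.imwrite("pics/ov.png",np.hstack(out))
E
```

```text
[ 0.396  0.286 -0.188  1.679  0.057  1.182 -1.615] [ 0.5693561  -0.18416959  0.13801985] 2.9994504098884876e-05
```

View pics/ov.png

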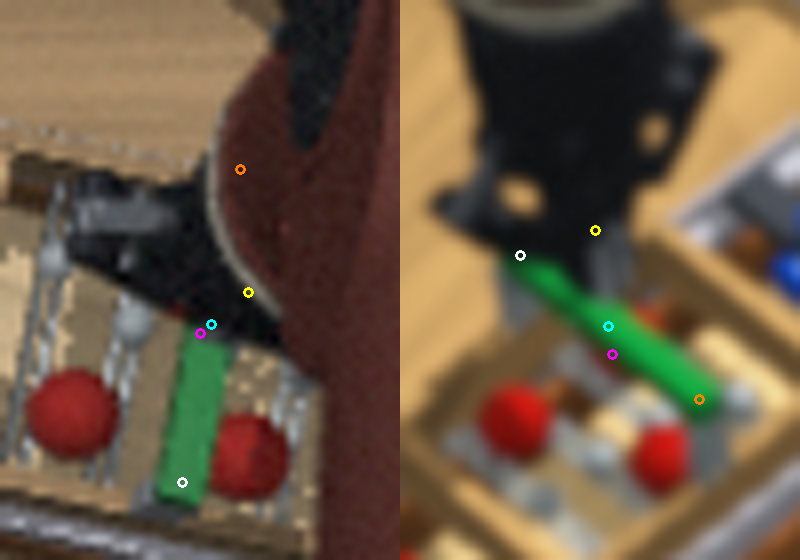

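The handle is where I measured it: its ends match the projected markers at (520,255) and (699,399). The shut fingertips are hidden near (610,295). I'll lift and compare the real tips with the projected ones.

Emit:
move_arm --commands '[[[0, 0, -8, 0, 0, 0, 0], [0, 0, -8, 0, 0, 0, 0], [0, 0, -8, 0, 0, 0, 0], [0, 0, -8, 0, 0, 0, 0], [0, 0, -8, 0, 0, 0, 0], [0, 0, -5, 0, 0, 0, 0], [0, 0, 0, 0, 0, 0, 0], [0, 0, 0, 0, 0, 0, 0], [0, 0, 0, 0, 0, 0, 0], [0, 0, 0, 0, 0, 0, 0]]]'

```text
time: 5.4
eef_pos: [0.569, -0.1841, 0.1824]
ee_rot: [-3.119, 0.373, 0.001]
contact_force: [-0.2, -0.3, -0.2]
gripper_width: 0.0001
grip_force: 0.0
```

```bash
python3 - <<'E'
from h import *
s=manip.sense(); p=s["eef_pos"]; M=R.from_rotvec(s["ee_rot"]).as_matrix()
print(p)
out=[]
for n in("top","scene"):
    c=grab(n); q=proj(c,p)[0]; k=8; w,h=(50,70)
    u0,v0=int(q[0])-25,int(q[1])-40
    im=cv2.resize(c["pixels"][v0:v0+h,u0:u0+w],None,fx=k,fy=k,interpolation=cv2.INTER_CUBIC)[:,:,::-1].copy()
    pts=[p,p+M[:,2]*.017,p-M[:,2]*.056]
    for X,col in zip(pts,((255,255,0),(255,0,255),(0,255,255))):
        z=((proj(c,X)[0]-[u0,v0]+.5)*k).astype(int); cv2.circle(im,tuple(int(t) for t in z),4,col,2)
    print(n,u0,v0); out.append(im)
cv2.imwrite("pics/ov2.png",np.hstack(out))
E
```

```text
[ 0.56904056 -0.18410102  0.1824382 ]
top 401 207
scene 235 234
```

View pics/ov2.png

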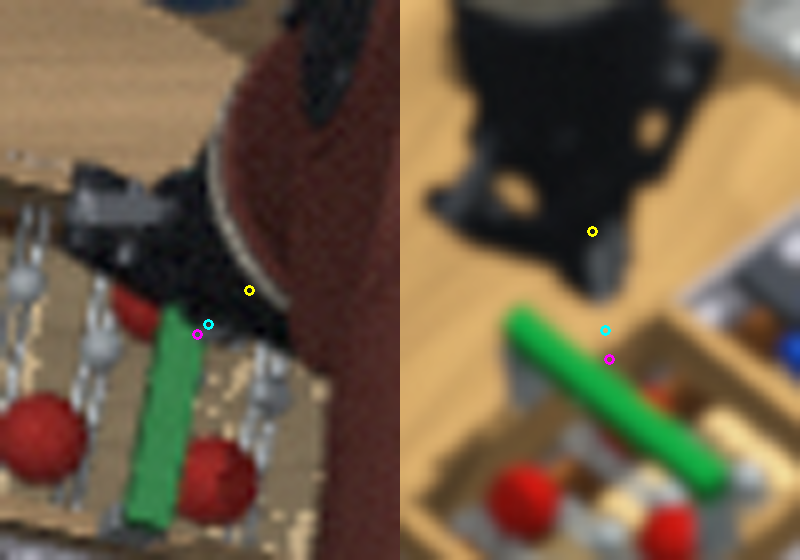

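```bash
python3 - <<'E'
from h import *
import pickle
a,b=pickle.load(open("c0.pkl","rb"))
s=manip.sense(); p=s["eef_pos"]; M=R.from_rotvec(s["ee_rot"]).as_matrix()
print(proj(b,p+[0,0,.019]), "obs tip", 235+203/8,234+297/8)
for z in (.1,.15,.2,.25,.3,.35): 
    print(z, "scene knuckle+y",ray(b,235+315/8,234+50/8,z).round(3),"scene knuckle -y",ray(b,235+35/8,234+200/8,z).round(3),"top knuckle+y",ray(a,401+75/8,207+215/8,z).round(3),"tip",ray(b,235+203/8,234+297/8,z).round(3))
E
```

```text
[[259.70215899 270.6613361 ]] obs tip 260.375 271.125
0.1 scene knuckle+y [0.482 0.015 0.1  ] scene knuckle -y [ 0.429 -0.11   0.1  ] top knuckle+y [ 0.618 -0.163  0.1  ] tip [ 0.517 -0.119  0.1  ]
0.15 scene knuckle+y [ 0.511 -0.022  0.15 ] scene knuckle -y [ 0.46  -0.143  0.15 ] top knuckle+y [ 0.608 -0.153  0.15 ] tip [ 0.544 -0.151  0.15 ]
0.2 scene knuckle+y [ 0.539 -0.06   0.2  ] scene knuckle -y [ 0.49  -0.176  0.2  ] top knuckle+y [ 0.598 -0.144  0.2  ] tip [ 0.571 -0.184  0.2  ]
0.25 scene knuckle+y [ 0.567 -0.098  0.25 ] scene knuckle -y [ 0.521 -0.209  0.25 ] top knuckle+y [ 0.588 -0.135  0.25 ] tip [ 0.598 -0.216  0.25 ]
0.3 scene knuckle+y [ 0.596 -0.135  0.3  ] scene knuckle -y [ 0.551 -0.241  0.3  ] top knuckle+y [ 0.579 -0.126  0.3  ] tip [ 0.625 -0.249  0.3  ]
0.35 scene knuckle+y [ 0.624 -0.173  0.35 ] scene knuckle -y [ 0.581 -0.274  0.35 ] top knuckle+y [ 0.569 -0.116  0.35 ] tip [ 0.652 -0.281  0.35 ]
```

The shut tips appear at (603,297) in the crop. That ray passes exactly through the tool axis at z≈0.200, so laterally everything is right. The true tips are about 35 mm higher than the reported TCP implies, and the fingers closed just above the bar (tips at 0.156, bar top at 0.146). I'll reopen and go down to a reported z of about 0.103, watching the force.

Emit:
move_arm --commands '[[[0, 0, 0, 0, 0, 0, 1], [0, 0, 0, 0, 0, 0, 1], [0, 0, 0, 0, 0, 0, 1], [0, 0, 0, 0, 0, 0, 1], [0, 0, 8, 0, 0, 0, 1], [0, 0, 10, 0, 0, 0, 1], [0, 0, 10, 0, 0, 0, 1], [0, 0, 10, 0, 0, 0, 1], [0, 0, 8, 0, 0, 0, 1], [0, 0, 6, 0, 0, 0, 1]]]'

```text
time: 6.33
eef_pos: [0.5687, -0.184, 0.1293]
ee_rot: [-3.119, 0.373, 0.003]
contact_force: [-0.5, 0.6, -0.4]
gripper_width: 0.085
grip_force: 0.0
```

Emit:
move_arm --commands '[[[0, 0, 5, 0, 0, 0, 1], [0, 0, 5, 0, 0, 0, 1], [0, 0, 5, 0, 0, 0, 1], [0, 0, 5, 0, 0, 0, 1], [0, 0, 4, 0, 0, 0, 1], [0, 0, 3, 0, 0, 0, 1], [0, 0, 0, 0, 0, 0, 1], [0, 0, 0, 0, 0, 0, 1], [0, 0, 0, 0, 0, 0, 0.5], [0, 0, 0, 0, 0, 0, 0.3]]]'

```text
time: 7.17
eef_pos: [0.5696, -0.1842, 0.1044]
ee_rot: [3.119, -0.373, 0.001]
contact_force: [-0.4, 0.1, 0.0]
gripper_width: 0.0643
grip_force: 0.0
```

Emit:
move_arm --commands '[[[0, 0, 0, 0, 0, 0, 0.2], [0, 0, 0, 0, 0, 0, 0.15], [0, 0, 0, 0, 0, 0, 0.1], [0, 0, 0, 0, 0, 0, 0.05], [0, 0, 0, 0, 0, 0, 0], [0, 0, 0, 0, 0, 0, 0], [0, 0, 0, 0, 0, 0, 0], [0, 0, 0, 0, 0, 0, 0], [0, 0, 0, 0, 0, 0, 0], [0, 0, 0, 0, 0, 0, 0]]]'

```text
time: 8.0
eef_pos: [0.5694, -0.1842, 0.1041]
ee_rot: [3.119, -0.373, 0.0]
contact_force: [0.2, -0.2, 1.6]
gripper_width: 0.0127
grip_force: 60.1
```

```bash
python3 -c "
from h import *
todo(.569,-.1840,.103,-.235); print(manip.sense()['grip_force'])"
```

```text
t 8.0 pos [ 0.5694 -0.1842  0.1041] F [ 0.21 -0.21  1.62] w 0.012727715724464976 move mm [-0.4 -0.1  1.1] turn [ 0.     -0.0001 -0.0029]
60.05827009677887
```

The handle is gripped (12.7 mm wide, 60 N). Now I'll slide gently towards blue (tool -y).

Emit:
move_arm --commands '[[[0, -1, 0, 0, 0, 0, 0], [0, -1.5, 0, 0, 0, 0, 0], [0, -1.5, 0, 0, 0, 0, 0], [0, -1.5, 0, 0, 0, 0, 0], [0, -1.5, 0, 0, 0, 0, 0], [0, -1.5, 0, 0, 0, 0, 0], [0, -1.5, 0, 0, 0, 0, 0], [0, -1, 0, 0, 0, 0, 0], [0, -0.5, 0, 0, 0, 0, 0], [0, 0, 0, 0, 0, 0, 0]]]'

```text
time: 8.83
eef_pos: [0.5722, -0.1727, 0.1041]
ee_rot: [-3.119, 0.372, -0.0]
contact_force: [-0.1, -1.4, 1.7]
gripper_width: 0.0126
grip_force: 60.1
```

```bash
python3 -c "
from h import *
todo(.569,-.1840,.103,-.235)
a=grab('top')
im=a['pixels'][205:325,340:500]
cv2.imwrite('pics/gap.png',cv2.resize(im,None,fx=5,fy=5,interpolation=2)[:,:,::-1])"
```

```text
t 8.8333 pos [ 0.5722 -0.1727  0.1041] F [-0.05 -1.38  1.71] w 0.01260853537122088 move mm [-0.4 11.8  1.1] turn [-0.0002 -0.0001 -0.0025]
```

View pics/gap.png

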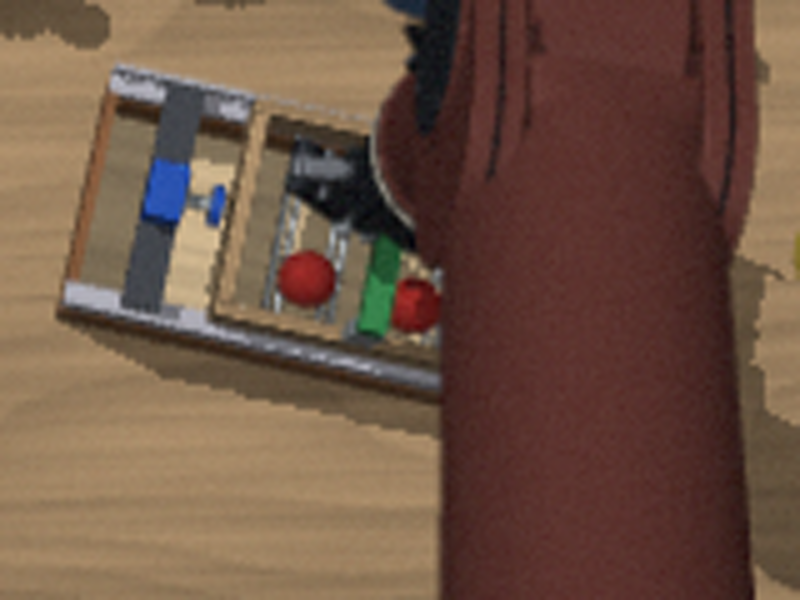

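The sieve follows the gripper. The blue pad (225,205) is now only a few mm from the sieve wall (235,200), so I'll creep.

Emit:
move_arm --commands '[[[0, -0.6, 0, 0, 0, 0, 0], [0, -0.6, 0, 0, 0, 0, 0], [0, -0.6, 0, 0, 0, 0, 0], [0, -0.6, 0, 0, 0, 0, 0], [0, -0.6, 0, 0, 0, 0, 0], [0, -0.6, 0, 0, 0, 0, 0], [0, -0.6, 0, 0, 0, 0, 0], [0, -0.6, 0, 0, 0, 0, 0], [0, 0, 0, 0, 0, 0, 0], [0, 0, 0, 0, 0, 0, 0]]]'

```text
time: 9.72
eef_pos: [0.5733, -0.1681, 0.104]
ee_rot: [-3.119, 0.373, -0.0]
contact_force: [-0.7, -1.7, 2.3]
gripper_width: 0.0127
grip_force: 60.2
```

Emit:
move_arm --commands '[[[0, -0.6, 0, 0, 0, 0, 0], [0, -0.6, 0, 0, 0, 0, 0], [0, -0.6, 0, 0, 0, 0, 0], [0, -0.6, 0, 0, 0, 0, 0], [0, -0.6, 0, 0, 0, 0, 0], [0, -0.6, 0, 0, 0, 0, 0], [0, -0.6, 0, 0, 0, 0, 0], [0, -0.6, 0, 0, 0, 0, 0], [0, 0, 0, 0, 0, 0, 0], [0, 0, 0, 0, 0, 0, 0]]]'

```text
time: 10.55
eef_pos: [0.5739, -0.1649, 0.1041]
ee_rot: [3.118, -0.374, -0.0]
contact_force: [-1.6, -6.3, 2.4]
gripper_width: 0.0129
grip_force: 60.2
```

Emit:
move_arm --commands '[[[0, -0.5, 0, 0, 0, 0, 0], [0, -0.5, 0, 0, 0, 0, 0], [0, -0.5, 0, 0, 0, 0, 0], [0, -0.5, 0, 0, 0, 0, 0], [0, -0.5, 0, 0, 0, 0, 0], [0, -0.3, 0, 0, 0, 0, 0], [0, 0, 0, 0, 0, 0, 0], [0, 0, 0, 0, 0, 0, 0], [0, 0, 0, 0, 0, 0, 0], [0, 0, 0, 0, 0, 0, 0]]]'

```text
time: 11.38
eef_pos: [0.5743, -0.1634, 0.1042]
ee_rot: [3.117, -0.376, -0.001]
contact_force: [-3.2, -10.8, 4.5]
gripper_width: 0.0126
grip_force: 60.4
```

```bash
python3 -c "
from h import *
todo(.569,-.1840,.103,-.235)"
```

```text
t 11.3833 pos [ 0.5743 -0.1634  0.1042] F [ -3.24 -10.76   4.48] w 0.012638967670007625 move mm [-0.2 21.2  1.2] turn [ 0.0025  0.0001 -0.0049]
```

Blue is pressed about 4.5 mm (around 9 N net). Now towards red.

Emit:
move_arm --commands '[[[0, 2, 0, 0, 0, 0, 0], [0, 4, 0, 0, 0, 0, 0], [0, 5, 0, 0, 0, 0, 0], [0, 5, 0, 0, 0, 0, 0], [0, 5, 0, 0, 0, 0, 0], [0, 4, 0, 0, 0, 0, 0], [0, 3, 0, 0, 0, 0, 0], [0, 2, 0, 0, 0, 0, 0], [0, 1, 0, 0, 0, 0, 0], [0, 0, 0, 0, 0, 0, 0]]]'

```text
time: 12.22
eef_pos: [0.5676, -0.1914, 0.104]
ee_rot: [3.119, -0.373, -0.0]
contact_force: [-0.7, 0.7, 1.6]
gripper_width: 0.013
grip_force: 60.2
```

Emit:
move_arm --commands '[[[0, 0.8, 0, 0, 0, 0, 0], [0, 0.8, 0, 0, 0, 0, 0], [0, 0.8, 0, 0, 0, 0, 0], [0, 0.8, 0, 0, 0, 0, 0], [0, 0.8, 0, 0, 0, 0, 0], [0, 0.8, 0, 0, 0, 0, 0], [0, 0.8, 0, 0, 0, 0, 0], [0, 0.8, 0, 0, 0, 0, 0], [0, 0, 0, 0, 0, 0, 0], [0, 0, 0, 0, 0, 0, 0]]]'

```text
time: 13.05
eef_pos: [0.5661, -0.1976, 0.104]
ee_rot: [3.119, -0.373, -0.0]
contact_force: [0.5, 0.5, 0.8]
gripper_width: 0.0125
grip_force: 60.2
```

```bash
python3 -c "
from h import *
todo(.569,-.1840,.103,-.235)"
```

```text
t 13.05 pos [ 0.5661 -0.1976  0.104 ] F [0.47 0.52 0.8 ] w 0.012543959707596657 move mm [ -0.4 -13.9   1. ] turn [ 0.0002  0.     -0.003 ]
```

Emit:
move_arm --commands '[[[0, 0.8, 0, 0, 0, 0, 0], [0, 0.8, 0, 0, 0, 0, 0], [0, 0.8, 0, 0, 0, 0, 0], [0, 0.8, 0, 0, 0, 0, 0], [0, 0.8, 0, 0, 0, 0, 0], [0, 0.8, 0, 0, 0, 0, 0], [0, 0.8, 0, 0, 0, 0, 0], [0, 0.6, 0, 0, 0, 0, 0], [0, 0, 0, 0, 0, 0, 0], [0, 0, 0, 0, 0, 0, 0]]]'

```text
time: 13.88
eef_pos: [0.5647, -0.2036, 0.1041]
ee_rot: [3.119, -0.373, -0.0]
contact_force: [0.4, 1.2, 1.8]
gripper_width: 0.0128
grip_force: 60.2
```

Emit:
move_arm --commands '[[[0, 0.8, 0, 0, 0, 0, 0], [0, 0.8, 0, 0, 0, 0, 0], [0, 0.8, 0, 0, 0, 0, 0], [0, 0.8, 0, 0, 0, 0, 0], [0, 0.8, 0, 0, 0, 0, 0], [0, 0.8, 0, 0, 0, 0, 0], [0, 0.8, 0, 0, 0, 0, 0], [0, 0.6, 0, 0, 0, 0, 0], [0, 0, 0, 0, 0, 0, 0], [0, 0, 0, 0, 0, 0, 0]]]'

```text
time: 14.72
eef_pos: [0.5632, -0.2096, 0.104]
ee_rot: [3.119, -0.373, -0.0]
contact_force: [0.1, 1.2, 2.6]
gripper_width: 0.0125
grip_force: 60.2
```

Emit:
move_arm --commands '[[[0, 0.8, 0, 0, 0, 0, 0], [0, 0.8, 0, 0, 0, 0, 0], [0, 0.8, 0, 0, 0, 0, 0], [0, 0.8, 0, 0, 0, 0, 0], [0, 0.8, 0, 0, 0, 0, 0], [0, 0.8, 0, 0, 0, 0, 0], [0, 0.8, 0, 0, 0, 0, 0], [0, 0.6, 0, 0, 0, 0, 0], [0, 0, 0, 0, 0, 0, 0], [0, 0, 0, 0, 0, 0, 0]]]'

```text
time: 15.55
eef_pos: [0.562, -0.2145, 0.104]
ee_rot: [-3.119, 0.372, -0.0]
contact_force: [0.8, 5.0, 1.7]
gripper_width: 0.0132
grip_force: 60.2
```

Emit:
move_arm --commands '[[[0, 0.6, 0, 0, 0, 0, 0], [0, 0.6, 0, 0, 0, 0, 0], [0, 0.6, 0, 0, 0, 0, 0], [0, 0.6, 0, 0, 0, 0, 0], [0, 0.6, 0, 0, 0, 0, 0], [0, 0.6, 0, 0, 0, 0, 0], [0, 0, 0, 0, 0, 0, 0], [0, 0, 0, 0, 0, 0, 0], [0, 0, 0, 0, 0, 0, 0], [0, 0, 0, 0, 0, 0, 0]]]'

```text
time: 16.38
eef_pos: [0.5615, -0.2165, 0.1041]
ee_rot: [-3.117, 0.37, -0.0]
contact_force: [1.1, 8.9, 2.9]
gripper_width: 0.0126
grip_force: 60.3
```

```bash
python3 -c "
from h import *
todo(.569,-.1840,.103,-.235)"
```

```text
t 16.3833 pos [ 0.5615 -0.2165  0.1041] F [1.13 8.95 2.91] w 0.012581314397428094 move mm [ -0.3 -33.3   1.1] turn [-0.0025  0.0003 -0.0011]
```

Red is pressed about 3.8 mm. The free travel runs from -17 to +29 (tool y, relative to the start). I'll back off to the middle and shake.

Emit:
move_arm --commands '[[[0, -6, 0, 0, 0, 0, 0], [0, -9, 0, 0, 0, 0, 0], [0, -9, 0, 0, 0, 0, 0], [0, -6, 0, 0, 0, 0, 0], [0, -10, 0, 0, 0, 0, 0], [0, 20, 0, 0, 0, 0, 0], [0, -20, 0, 0, 0, 0, 0], [0, 20, 0, 0, 0, 0, 0], [0, -20, 0, 0, 0, 0, 0], [0, 10, 0, 0, 0, 0, 0]]]'

```text
time: 17.22
eef_pos: [0.5696, -0.1839, 0.1041]
ee_rot: [-3.117, 0.365, -0.001]
contact_force: [1.1, 6.0, 2.7]
gripper_width: 0.0126
grip_force: 60.4
```

```bash
python3 -c "
from h import *
todo(.569,-.1840,.103,-.235)
a=grab('top');b=grab('scene')
A=cv2.resize(a['pixels'][215:305,350:450],(400,360),interpolation=2)
B=cv2.resize(b['pixels'][250:350,205:305],(400,400),interpolation=2)
im=np.zeros((400,800,3),np.uint8);im[:360,:400]=A;im[:,400:]=B
cv2.imwrite('pics/sh1.png',im[:,:,::-1])"
```

```text
t 17.2167 pos [ 0.5696 -0.1839  0.1041] F [1.08 5.97 2.74] w 0.012570634907994706 move mm [-0.5  0.2  1.1] turn [-0.0034 -0.0001  0.0018]
```

View pics/sh1.png

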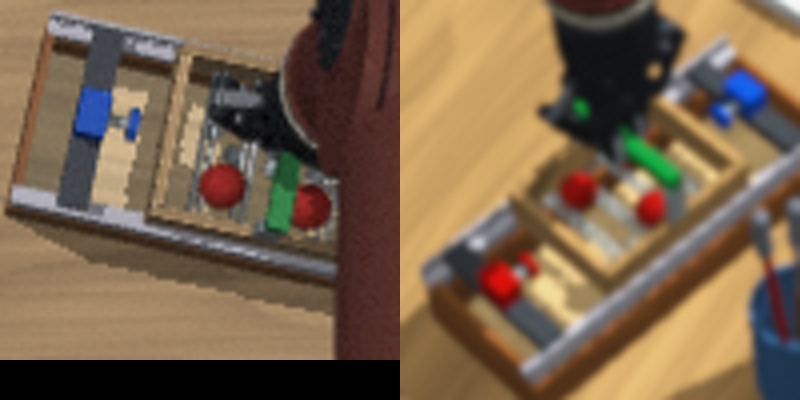

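The picture shows large balls at (222,186) and (308,207) on the left panel. A small one may still be near (230,155). I'll shake harder.

Emit:
move_arm --commands '[[[0, 12, 0, 0, 0, 0, 0], [0, -24, 0, 0, 0, 0, 0], [0, 24, 0, 0, 0, 0, 0], [0, -24, 0, 0, 0, 0, 0], [0, 24, 0, 0, 0, 0, 0], [0, -24, 0, 0, 0, 0, 0], [0, 24, 0, 0, 0, 0, 0], [0, -24, 0, 0, 0, 0, 0], [0, 24, 0, 0, 0, 0, 0], [0, -12, 0, 0, 0, 0, 0]]]'

```text
time: 18.15
eef_pos: [0.5666, -0.1952, 0.104]
ee_rot: [3.115, -0.38, -0.001]
contact_force: [-1.9, -6.6, 2.2]
gripper_width: 0.0125
grip_force: 60.9
```

Emit:
move_arm --commands '[[[0, -14, 0, 0, 0, 0, 0], [0, 14, 0, 0, 0, 0, 0], [0, 14, 0, 0, 0, 0, 0], [0, -14, 0, 0, 0, 0, 0], [0, -14, 0, 0, 0, 0, 0], [0, 14, 0, 0, 0, 0, 0], [0, 14, 0, 0, 0, 0, 0], [0, -28, 0, 0, 0, 0, 0], [0, 28, 0, 0, 0, 0, 0], [0, -14, 0, 0, 0, 0, 0]]]'

```text
time: 18.98
eef_pos: [0.5664, -0.1959, 0.104]
ee_rot: [3.114, -0.381, -0.001]
contact_force: [-1.6, -6.3, 1.9]
gripper_width: 0.013
grip_force: 61.0
```

Emit:
move_arm --commands '[[[0, 13, 0, 0, 0, 0, 0], [0, -26, 0, 0, 0, 0, 0], [0, 26, 0, 0, 0, 0, 0], [0, -26, 0, 0, 0, 0, 0], [0, 26, 0, 0, 0, 0, 0], [0, -26, 0, 0, 0, 0, 0], [0, 26, 0, 0, 0, 0, 0], [0, -26, 0, 0, 0, 0, 0], [0, 13, 0, 0, 0, 0, 0], [0, 0, 0, 0, 0, 0, 0]]]'

```text
time: 19.82
eef_pos: [0.568, -0.19, 0.1041]
ee_rot: [-3.119, 0.372, -0.0]
contact_force: [0.3, -0.3, 1.6]
gripper_width: 0.0129
grip_force: 61.3
```

```bash
python3 -c "
from h import *
todo(.569,-.1840,.103,-.235)"
```

```text
t 19.8167 pos [ 0.568  -0.19    0.1041] F [ 0.27 -0.26  1.63] w 0.012918271110237425 move mm [-0.4 -6.1  1.1] turn [-0.0001 -0.0001 -0.0024]
```

Emit:
move_arm --commands '[[[0, 14, 0, 0, 0, 0, 0], [0, -14, 0, 0, 0, 0, 0], [0, -14, 0, 0, 0, 0, 0], [0, 14, 0, 0, 0, 0, 0], [0, 14, 0, 0, 0, 0, 0], [0, -14, 0, 0, 0, 0, 0], [0, -14, 0, 0, 0, 0, 0], [0, 28, 0, 0, 0, 0, 0], [0, -28, 0, 0, 0, 0, 0], [0, 14, 0, 0, 0, 0, 0]]]'

```text
time: 20.65
eef_pos: [0.5697, -0.1836, 0.1042]
ee_rot: [-3.117, 0.365, -0.001]
contact_force: [0.5, 6.6, 2.1]
gripper_width: 0.0128
grip_force: 61.3
```

Emit:
move_arm --commands '[[[0, -13, 0, 0, 0, 0, 0], [0, 26, 0, 0, 0, 0, 0], [0, -26, 0, 0, 0, 0, 0], [0, 26, 0, 0, 0, 0, 0], [0, -26, 0, 0, 0, 0, 0], [0, 26, 0, 0, 0, 0, 0], [0, -26, 0, 0, 0, 0, 0], [0, 13, 0, 0, 0, 0, 0], [0, 0, 0, 0, 0, 0, 0], [0, 0, 0, 0, 0, 0, 0]]]'

```text
time: 21.48
eef_pos: [0.5679, -0.1902, 0.104]
ee_rot: [3.119, -0.374, 0.0]
contact_force: [0.7, -0.7, 0.6]
gripper_width: 0.0127
grip_force: 61.4
```

```bash
python3 -c "
from h import *
todo(.519,.1753,.103,-.183)"
```

```text
t 21.4833 pos [ 0.5679 -0.1902  0.104 ] F [ 0.69 -0.68  0.58] w 0.012659902284519027 move mm [-134.  -343.6    0.9] turn [ 0.0005 -0.     -0.0558]
```

Emit:
move_arm --commands '[[[0, 0, -3, 0, 0, 0, 0], [0, 0, -6, 0, 0, 0, 0], [0, 0, -8, 0, 0, 0, 0], [0, 0, -9, 0, 0, 0, 0], [0, 0, -9, 0, 0, 0, 0], [0, 0, -9, 0, 0, 0, 0], [0, 0, -8, 0, 0, 0, 0], [0, 0, -6, 0, 0, 0, 0], [0, 0, -2, 0, 0, 0, 0], [0, 0, 0, 0, 0, 0, 0]]]'

```text
time: 22.32
eef_pos: [0.5683, -0.1898, 0.1648]
ee_rot: [3.119, -0.373, 0.002]
contact_force: [0.3, -0.1, -4.9]
gripper_width: 0.0127
grip_force: 60.3
```

Emit:
move_arm --commands '[[[-1.5, -4, 0, 0, 0, 0, 0], [-3.5, -9, 0, 0, 0, 0, 0], [-5.5, -14, 0, 0, 0, 0, 0], [-7, -18, 0, 0, 0, 0, 0], [-8, -21, 0, 0, 0, 0, 0], [-9, -23, 0, 0, 0, 0, 0], [-9.5, -24, 0, 0, 0, 0, 0], [-9.5, -24, 0, 0, 0, 0, 0], [-9.5, -24, 0, 0, 0, 0, 0], [-9.5, -24, 0, 0, 0, 0, 0]]]'

```text
time: 23.15
eef_pos: [0.54, 0.0102, 0.1638]
ee_rot: [-3.119, 0.37, 0.001]
contact_force: [0.6, 1.2, -6.4]
gripper_width: 0.0128
grip_force: 60.3
```

Emit:
move_arm --commands '[[[-9.5, -24, 0, 0, 0, 0, 0], [-9.5, -24, 0, 0, 0, 0, 0], [-9.5, -24, 0, 0, 0, 0, 0], [-9, -23, 0, 0, 0, 0, 0], [-8, -21, 0, 0, 0, 0, 0], [-7, -17, 0, 0, 0, 0, 0], [-5, -13, 0, 0, 0, 0, 0], [-3, -8, 0, 0, 0, 0, 0], [-1, -4, 0, 0, 0, -0.02, 0], [0, 0, 0, 0, 0, -0.034, 0]]]'

```text
time: 23.98
eef_pos: [0.5179, 0.1766, 0.1639]
ee_rot: [-3.129, 0.283, 0.0]
contact_force: [0.5, 0.5, -6.1]
gripper_width: 0.0127
grip_force: 60.3
```

```bash
python3 - <<'E'
from h import *
todo(.519,.1753,.103,-.183)
a=grab("top");b=grab("scene")
r=lambda I,w,h:cv2.resize(I,(w,h),interpolation=2)
im=np.zeros((600,800,3),np.uint8)
im[:300,:400]=r(a["pixels"][210:300,350:470],400,300)
im[:300,400:]=r(a["pixels"][225:330,240:380],400,300)
im[300:,:400]=r(b["pixels"][260:350,205:325],400,300)
im[300:,400:]=r(b["pixels"][170:260,245:365],400,300)
cv2.imwrite("pics/fin.png",im[:,:,::-1])
h=cv2.cvtColor(a["pixels"],cv2.COLOR_RGB2HSV); m=cv2.inRange(h,(50,120,50),(75,255,255))
n,l,st,ce=cv2.connectedComponentsWithStats(m)
print(st[1:],ce[1:])
E
```

```text
t 23.9833 pos [0.5179 0.1766 0.1639] F [ 0.47  0.45 -6.08] w 0.012700314748112429 move mm [ 1.3  1.1 60.9] turn [-0.0001  0.0003  0.0028]
[] []
```

View pics/fin.png

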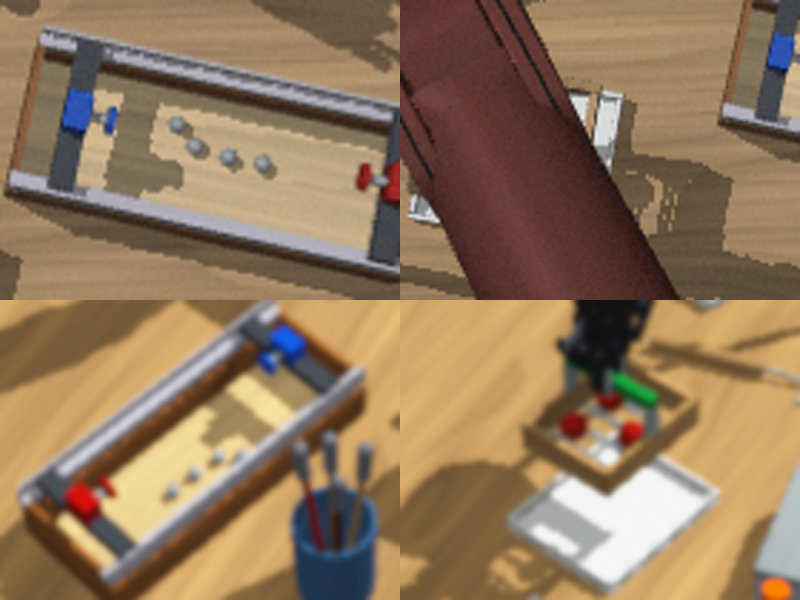

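All four steel balls lie in the box, at (177,124), (196,147), (229,157) and (263,163) in the upper-left panel. The three red balls are in the sieve, which is over the tray. Now lowering.

Emit:
move_arm --commands '[[[1.3, 1.1, 4, 0, 0, 0.0028, 0], [0, 0, 8, 0, 0, 0, 0], [0, 0, 11, 0, 0, 0, 0], [0, 0, 12, 0, 0, 0, 0], [0, 0, 12, 0, 0, 0, 0], [0, 0, 12, 0, 0, 0, 0], [0, 0, 12, 0, 0, 0, 0], [0, 0, 10, 0, 0, 0, 0], [0, 0, 7, 0, 0, 0, 0], [0, 0, 3, 0, 0, 0, 0]]]'

```text
time: 24.92
eef_pos: [0.519, 0.1737, 0.0715]
ee_rot: [3.127, -0.293, -0.003]
contact_force: [-0.4, -0.5, -5.3]
gripper_width: 0.0124
grip_force: 60.3
```

```bash
python3 - <<'E'
from h import *
todo(.519,.1753,.049,-.183)
E
```

```text
t 24.9167 pos [0.519  0.1737 0.0715] F [-0.43 -0.53 -5.26] w 0.012352293597942281 move mm [-0.3 -1.6 22.5] turn [ 0.0007  0.0016 -0.0036]
```

Emit:
move_arm --commands '[[[0, -1, 3, 0, 0, -0.003, 0], [0, 0, 3, 0, 0, 0, 0], [0, 0, 3, 0, 0, 0, 0], [0, 0, 3, 0, 0, 0, 0], [0, 0, 2, 0, 0, 0, 0], [0, 0, 2, 0, 0, 0, 0], [0, 0, 2, 0, 0, 0, 0], [0, 0, 1, 0, 0, 0, 0], [0, 0, 1, 0, 0, 0, 0], [0, 0, 0, 0, 0, 0, 0]]]'

```text
time: 25.75
eef_pos: [0.5198, 0.1749, 0.0529]
ee_rot: [3.128, -0.288, -0.0]
contact_force: [-0.1, 0.3, -4.9]
gripper_width: 0.0124
grip_force: 60.3
```

Emit:
move_arm --commands '[[[0, 0, 0.7, 0, 0, 0, 0], [0, 0, 0.7, 0, 0, 0, 0], [0, 0, 0.7, 0, 0, 0, 0], [0, 0, 0.7, 0, 0, 0, 0], [0, 0, 0.6, 0, 0, 0, 0], [0, 0, 0.4, 0, 0, 0, 0], [0, 0, 0, 0, 0, 0, 0], [0, 0, 0, 0, 0, 0, 0], [0, 0, 0, 0, 0, 0, 0], [0, 0, 0, 0, 0, 0, 0]]]'

```text
time: 26.58
eef_pos: [0.5199, 0.1749, 0.0493]
ee_rot: [-3.128, 0.288, -0.0]
contact_force: [-1.5, -0.5, -2.6]
gripper_width: 0.0127
grip_force: 60.6
```

Emit:
move_arm --commands '[[[0, 0, 0.4, 0, 0, 0, 0], [0, 0, 0.4, 0, 0, 0, 0], [0, 0, 0.2, 0, 0, 0, 0], [0, 0, 0, 0, 0, 0, 0], [0, 0, 0, 0, 0, 0, 0], [0, 0, 0, 0, 0, 0, 0], [0, 0, 0, 0, 0, 0, 0], [0, 0, 0, 0, 0, 0, 0], [0, 0, 0, 0, 0, 0, 0], [0, 0, 0, 0, 0, 0, 0]]]'

```text
time: 27.42
eef_pos: [0.5199, 0.1749, 0.0493]
ee_rot: [3.128, -0.288, 0.001]
contact_force: [-5.9, -3.3, 8.6]
gripper_width: 0.0127
grip_force: 62.3
```

The sieve is standing on the floor. Opening and retreating upward.

Emit:
move_arm --commands '[[[0, 0, -0.6, 0, 0, 0, 0], [0, 0, 0, 0, 0, 0, 0.1], [0, 0, 0, 0, 0, 0, 0.25], [0, 0, 0, 0, 0, 0, 0.4], [0, 0, 0, 0, 0, 0, 0.6], [0, 0, 0, 0, 0, 0, 0.6], [0, 0, 0, 0, 0, 0, 0.6], [0, 0, 0, 0, 0, 0, 0.6], [0, 0, 0, 0, 0, 0, 0.6], [0, 0, 0, 0, 0, 0, 0.6]]]'

```text
time: 28.25
eef_pos: [0.5198, 0.1749, 0.0488]
ee_rot: [-3.128, 0.288, 0.0]
contact_force: [1.1, -1.1, 0.3]
gripper_width: 0.0515
grip_force: 0.0
```

Emit:
move_arm --commands '[[[0, 0, -4, 0, 0, 0, 0.6], [0, 0, -8, 0, 0, 0, 0.6], [0, 0, -12, 0, 0, 0, 0.6], [0, 0, -16, 0, 0, 0, 0.6], [0, 0, -20, 0, 0, 0, 0.6], [0, 0, -20, 0, 0, 0, 0.6], [0, 0, -20, 0, 0, 0, 0.6], [0, 0, -16, 0, 0, 0, 0.6], [0, 0, -10, 0, 0, 0, 0.6], [0, 0, -4, 0, 0, 0, 0.6]]]'

```text
time: 29.08
eef_pos: [0.5207, 0.1753, 0.1815]
ee_rot: [-3.127, 0.288, -0.005]
contact_force: [0.0, -0.4, -0.7]
gripper_width: 0.051
grip_force: 0.0
```

Emit:
move_arm --commands '[[[0, 20, 0, 0, 0, 0, 0.6], [0, 30, 0, 0, 0, 0, 0.6], [0, 30, 0, 0, 0, 0, 0.6], [0, 30, 0, 0, 0, 0, 0.6], [0, 30, 0, 0, 0, 0, 0.6], [0, 30, 0, 0, 0, 0, 0.6], [0, 30, 0, 0, 0, 0, 0.6], [0, 20, 0, 0, 0, 0, 0.6], [0, 0, 0, 0, 0, 0, 0.6], [0, 0, 0, 0, 0, 0, 0.6]]]'

```text
time: 29.92
eef_pos: [0.4792, -0.0424, 0.1785]
ee_rot: [-3.128, 0.292, 0.001]
contact_force: [0.1, 1.2, 0.7]
gripper_width: 0.0515
grip_force: 0.0
```

```bash
python3 - <<'E'
from h import *
import m
for n in("top","scene"):
    c=grab(n); h=cv2.cvtColor(c["pixels"],cv2.COLOR_RGB2HSV)
    k,l,st,ce=cv2.connectedComponentsWithStats(cv2.inRange(h,(50,120,50),(75,255,255)))
    for i in range(1,k):
        if st[i,4]>40: print(n,st[i],ray(c,*ce[i],.085).round(4), "expected",proj(c,[.519,.1753,.085]),ce[i])
    red=cv2.inRange(h,(0,170,110),(5,255,255))|cv2.inRange(h,(175,170,110),(180,255,255))
    k,l,st,ce=cv2.connectedComponentsWithStats(red)
    for i in range(1,k):
        if st[i,4]>12: print(" red",st[i,4],ce[i].round(),ray(c,*ce[i],.026).round(3))
s=manip.sense();print(s["time"],s["eef_pos"],s["contact_force"],s["grip_force"],s["gripper_width"])
E
```

```text
top [273 253  13  45 236] [0.5211 0.1752 0.085 ] expected [[278.78056171 275.93072935]] [278.82627119 275.11864407]
 red 14 [459. 262.] [ 0.554 -0.302  0.026]
 red 90 [470. 264.] [ 0.547 -0.331  0.026]
 red 54 [268. 284.] [0.504 0.21  0.026]
 red 33 [287. 288.] [0.493 0.158 0.026]
scene [297 210  26  17 132] [0.5235 0.176  0.085 ] expected [[308.62930893 217.852953  ]] [309.84090909 218.17424242]
 red 14 [308. 223.] [0.499 0.203 0.026]
 red 22 [298. 230.] [0.487 0.153 0.026]
 red 20 [315. 233.] [0.546 0.17  0.026]
 red 70 [229. 319.] [ 0.502 -0.28   0.026]
30.0167 [ 0.47965805 -0.04041974  0.17862903] [-0.27829447 -0.10552723 -0.03569304] 0.0 0.05127232912970969
```

The handle lies within 3 mm of the tray centre in both cameras, at the resting height, and the three red balls are in the sieve. Handing in.

```bash
python3 -c "
from h import *
print(manip.sign_off())"
```

```text
the job is handed in; nothing more can be done
None
```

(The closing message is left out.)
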